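# Release the sprung hook of a drop-front case and push the sanding block in

### The arm

A 7-joint arm with a two-finger parallel gripper is mounted at the origin on the work surface; the furniture and walls round the work are solid. World frame = base frame: x ahead of the robot, y to its left, z up, the work surface at z = 0. Lengths are in m, angles in rad, forces in N, time in s.
With the tool pointing down it reaches from about 0.425 to 0.925 m from the base axis. Payload 6.8 kg.
Tool frame: the origin (TCP) lies on the centre line of the jaws, within the pads' length; the fingertips stand 14 mm ahead of it and the grasp point (between the pads) lies 5 mm behind it (r.nose_length is the distance from the TCP to the fingertips, in m); z points along the fingers, y is the direction in which the jaws open and shut (so a half turn about z gives the same grasp; the last joint's range is limited). The gripper opens to 85 mm and grips with 20 to 120 N. Pads are 22 mm wide; open, the fingers measure 114 mm over their backs; the gripper's body (76 mm by 85 mm) begins 54 mm behind the grasp point. The pads swing forward as they close: fully open they stand 13 mm farther back than shut.
Start: joints at [-0.108, 0.477, 0.022, 1.555, -0.011, 1.109, -0.083], TCP at [0.675, 0, 0.245] pointing down, gripper open.
Joint ranges: [-2.96, 2.96], [-0.34, 2.1], [-1.41, 1.46], [0.24, 2.44], [-1.37, 4.51], [0.17, 1.92], [-2.96, 2.96]. Speed limits (rad/s): [2.39, 2.39, 3.14, 3.14, 3.14, 3.14, 3.14].

### API

Orientations are given as a rotation vector (axis times angle).
In Python, from bench import r, imaging, look_for, outline_of gives the robot as it stands. The module is installed in compiled form; this text tells all that it offers.
- The arm moves only by the tool carry_out, never from a script. Its arguments are lists of equal length, an entry for each row: "offset": the shift along the tool's x, y, z as a fraction of full scale, a list of three; "turn": the turn, a rotation vector about the tool's x, y, z as a fraction of full scale, a list of three. A call has 1 to 8 rows; each row is the pose to reach, as a shift and turn from the pose commanded when the call began, along the tool's axes at that moment; what a row does not reach only later rows make up. Full scale, the value 1, is 0.5 m for a shift and 1.5 rad for a turn. A row lasts 1/10 s, in which the tool goes at most 50 mm and 8.59 degrees, less where a joint would pass 70% of its speed; a pose out of reach is approached as far as the arm can. A call with a number of a shift or a turn outside -1 to 1 is refused whole. A call with a gripper value outside its range is refused whole. "hand" is the closure, from 0 (fully open) to 1 (shut), set as the call begins (left out, the last holds). The fingers move at their own pace and stop on an object; "force" is the grip in N (left out, the last holds). Time passes only in rows, so rows that repeat a pose let the fingers close. It gives the time, the measured TCP pose, the force and the opening at its end, in the units of the state.
- r.get_obs(): the state, without advancing time (a new reading comes with each control period).
- imaging.grab_frame(name): name is "scene" or "side" or "wrist"; returns a dict with "pixels" (384x512x3 uint8, red, green, blue), "fx", "fy", "cx", "cy" (pixels), "R" (3x3) and "t" (3): a world point X has camera coordinates R X + t. Camera axes: x right, y down, z forward; pixel columns grow to the right and rows downward; lengths in m; the calibration is good to about 2 mm. A picture is of the moment at which its call begins. There is no depth.
- r.hand_in(): hands the job in, once; it reports no verdict.
Trained networks look in the newest picture that a camera, given by its name, has taken for a name from the list of things; names that differ only in an ending like _2 or _b are one class to them, and where a whole thing is asked for, a point or a joint stands for the part that bears it (a point fixed in the world has none). Each returns a list of dicts, best first, with "score" (0 to 1); they miss things now and then, are a little off and sometimes report something else, mostly with a low value. They report only what shows in the picture. A call takes as long as a camera call. They do not tell look-alikes from the thing itself.
- look_for(query, camera): "xyz" ([x, y, z] in m, in the coordinates of the camera as it stood for that picture, good to about 4 mm: the middle of the surface that is visible of it).
- outline_of(query, camera): "region" (384x512 bool, what is visible of it).
The state is a dict: "clock": time; "joints": joint angles; "qvel": joint speeds; "tau": joint torques, N m; "tcp_pos": TCP position; "orientation": TCP orientation; "contact_force": force on the tool from outside, world axes, zero at the start; "moment": the same for the moment, N m; "grip_width": finger opening in m.
Only numpy, scipy, OpenCV 4.12 (cv2) and the standard library are available. Lean on these libraries where they do the work, as an engineer would, in place of code of your own. Each camera call takes 0.05 s, during which the arm holds its last target. There are 200 camera calls.

### The job

Put the sanding block away in the low plywood case: press the sprung hook down through the narrow gap in the case's side so that the front flap springs ajar, then swing the flap right down onto the bench as a ramp. Push the block up the flap and over the raised sill until it lies flat on the case floor, leaving the flap down. Leave the other things where they are.

Things in the scene. Friction and masses are not known exactly. Their poses are not given: they have to be found in the camera images.
- case: Low plywood case, fixed. Origin: on the bench, under the middle of the doorway, in the plane of the closed flap's inner face; x points level into the case, z up, y left when looking in. Tray (y -55 to +55 mm): floor 6 mm above the bench, back wall at x = 160 mm. Walls 72 mm high. A hood (72 to 80 mm high) covers the tray from x = 92 mm back; in front of that it is open above.
- sill_mid (a point): Middle of the front top edge of the sill, the raised lip across the doorway (x 0 to 12 mm in the case frame, top 20 mm above the bench). Axes as the case's. The flap's hinge line runs along y through this point.
- gap_mid (a point): Middle of the narrow gap at rim height (72 mm above the bench), beside the tray. The gap is 42 mm wide (y = 67 to 109 mm in the case frame; outer wall to y = 119) and open above from x = 0 to 120 mm; the hook lies in it. Axes as the case's.
- hook_pad (a point): Centre of the top of the hook's ribbed thumb pad (44 mm along the gap, 26 mm across), 60 mm above the bench, 12 mm below the gap's rims, at x = 70, y = 88 mm in the case frame. The hook is a steel lever pivoted 75 mm further in; its upturned barb at the front end holds a bar on the flap.
- latch_hook (a joint): Angle of the hook lever: 0 sprung up (holding), 0.2 rad fully down (pad 15 mm lower). The flap is free from about 0.10 rad (pad 8 mm down). The spring needs about 5 N at the pad at first, 8 N fully down; it comes up again when released.
- flap (a joint): Flap angle: 0 to 0.05 upright, closed (top edge 95 mm above the bench); about 1.85 rad fully down, a 16 degree ramp with its edge on the bench. It opens outwards, away from the tray, and is 186 mm wide (y -67 to +119 in the case frame), 75 long, 6 thick. With the hook pressed a spring pin pushes it to about 0.5 rad; its stiff hinge (about 0.1 N m) keeps it where it is left.
- flap_edge (a point): Middle (opposite the doorway's middle) of the flap's free edge, on its inner face, 75 mm from the hinge line; moves with the flap. A staple for the hook stands 22 mm out of the inner face at y = 74 to 102 mm of the case frame, 40 mm from the hinge line.
- block_mid (a point): Centre of the sanding block, 63 x 111 x 36 mm (x, y, z of this point's axes: y along its length), 0.08 to 0.16 kg, brown cork-coloured, lying on the bench in front of the flap, roughly end-on to the doorway. Half-way up, 18 mm above its underside.
- masking_tape: Bystander, to be left alone: roll of masking tape, 104 mm across, 24 high. Origin at the centre of its underside.
- turned_foot: Bystander, to be left alone: turned wooden furniture foot, 50 mm across, 86 high, standing. Origin at the centre of its underside.
Mind the look-alikes: they are no part of the job. Leave any black or pink look-alike of the part that bears block_mid alone.

How it is judged:
On the way, in this order (a step that is already met when the one before it is completed fails the run):
1. the hook is pressed down far enough to free the flap (value of joint latch_hook above 0.08 rad), for 0.05 s.
2. the flap is swung right down as a ramp (value of joint flap above 1.7 rad), for 0.2 s.
3. the block rides tilted on the lowered flap (contact force between sanding_block and flap above 0.1 N and angle between block_mid's own z axis and vertical above 0.1 rad and value of joint flap above 1.65 rad), for 0.1 s.
At the end, for the whole second after the job is handed in: The block is at rest, wholly inside the tray behind the sill, right way up and flat on the case floor (tilt under 0.06 rad, centre no more than 28 mm above the bench); the flap is still down (over 1.65 rad) (x of block_mid in the frame of case between 0.055 and 0.115 m and y of block_mid in the frame of case between -0.03 and 0.03 m and z of block_mid in the frame of case below 0.028 m and angle between block_mid's own z axis and vertical below 0.06 rad and linear speed of sanding_block below 0.02 m/s and value of joint flap above 1.65 rad); the robot touches nothing.
It fails at once if masking tape moved more than 30 mm (distance of masking_tape from where it was at the start of the episode above 0.03 m).
It fails at once if turned foot moved more than 30 mm (distance of turned_foot from where it was at the start of the episode above 0.03 m).
It also fails if it takes over 70 s, if anything falls off the work surface, if the arm or the gripper's body presses on something with over 40 N, if the wrist force passes 120 N, or if a joint passes its speed limit or range.

## Working session

There is one attempt and no reset: what is moved stays moved. The work goes in short steps, Python scripts to look and compute and a tool call to move; the robot and the scene stay as the last step left them, time stands still between calls to the robot, and variables do not carry over. Pictures are saved under pics/ and viewed, about 8 in all and at most 12, crops included, and the job is handed in when it is done.

Besides the shell and the picture viewer there is one more tool, called after "Call:" as name(argument=value, ...), one argument or row to a line, values as JSON. carry_out: Moves the arm, as the interface text tells. Shift numbers are shares of 0.5 m and turn numbers shares of 1.5 rad, none past 1 either way. Its arguments: {"type":"object","properties":{"offset":{"type":"array","items":{"type":"array","items":{"type":"number","minimum":-1,"maximum":1}}},"turn":{"type":"array","items":{"type":"array","items":{"type":"number","minimum":-1,"maximum":1}}},"hand":{"type":"number"},"force":{"type":"number"}},"required":["offset","turn"]}

```bash
mkdir -p pics
cat > h.py <<'E'
import numpy as np, cv2
from bench import r, imaging, look_for, outline_of
from scipy.spatial.transform import Rotation as Ro
def grab(n,save=None):
    f=imaging.grab_frame(n)
    if save: cv2.imwrite('pics/'+save+'.png',cv2.cvtColor(f['pixels'],cv2.COLOR_RGB2BGR))
    return f
def w(f,x): return np.array(f['R']).T@(np.array(x)-np.array(f['t']))
def pix(f,X):
    c=np.array(f['R'])@np.array(X)+np.array(f['t']); return np.array([f['fx']*c[0]/c[2]+f['cx'],f['fy']*c[1]/c[2]+f['cy']])
def ray(f,u,v,z):
    d=np.array(f['R']).T@np.array([(u-f['cx'])/f['fx'],(v-f['cy'])/f['fy'],1]); o=-np.array(f['R']).T@np.array(f['t'])
    return o+d*(z-o[2])/d[2]
E
python3 - <<'E'
from h import *
np.set_printoptions(precision=3,suppress=True)
ims=[]
for c in ['scene','side','wrist']:
    f=grab(c); ims.append(f['pixels']); print(c,w(f,[0,0,0]) )
    for q in ['case','sill_mid','gap_mid','hook_pad','flap','flap_edge','block_mid','masking_tape','turned_foot']:
        for d in look_for(q,c)[:3]: 
            X=w(f,d['xyz']);print(q,round(d['score'],2),X,pix(f,X).round())
cv2.imwrite('pics/a.png',cv2.cvtColor(cv2.resize(np.vstack([np.hstack(ims[:2]),np.hstack([ims[2],ims[2]*0])]),(800,600),interpolation=cv2.INTER_AREA),cv2.COLOR_RGB2BGR))
print(r.get_obs())
E
```

```text
scene [-0.376 -0.832  0.659]
case 0.82 [0.546 0.164 0.058] [241. 185.]
sill_mid 0.61 [0.548 0.164 0.054] [241. 186.]
gap_mid 0.96 [0.544 0.164 0.056] [241. 185.]
hook_pad 0.36 [0.528 0.431 0.051] [196. 171.]
hook_pad 0.15 [0.554 0.124 0.056] [250. 187.]
flap 0.73 [0.528 0.432 0.051] [196. 172.]
flap 0.58 [0.555 0.126 0.054] [249. 188.]
block_mid 0.85 [ 0.477 -0.268  0.03 ] [321. 236.]
block_mid 0.84 [ 0.392 -0.055  0.033] [254. 223.]
block_mid 0.79 [ 0.555 -0.094  0.031] [294. 210.]
masking_tape 0.63 [ 0.678 -0.344  0.019] [374. 223.]
turned_foot 0.52 [0.526 0.433 0.051] [195. 172.]
side [0.537 1.334 0.82 ]
case 0.78 [0.576 0.265 0.062] [245. 233.]
sill_mid 0.72 [0.576 0.26  0.065] [245. 231.]
gap_mid 0.81 [0.578 0.266 0.066] [244. 232.]
hook_pad 0.56 [0.511 0.202 0.059] [269. 220.]
flap 0.69 [0.573 0.128 0.067] [247. 204.]
flap 0.29 [0.579 0.266 0.064] [244. 232.]
flap_edge 0.82 [0.572 0.126 0.068] [247. 203.]
block_mid 0.65 [ 0.492 -0.223  0.033] [271. 159.]
block_mid 0.61 [ 0.575 -0.054  0.032] [247. 183.]
block_mid 0.57 [ 0.408 -0.022  0.035] [299. 186.]
masking_tape 0.58 [ 0.684
[... 174 characters left out ...]
 [158.  18.]
hook_pad 0.5 [0.512 0.15  0.059] [70.  4.]
flap 0.91 [0.56  0.13  0.075] [121.  25.]
flap_edge 0.77 [0.564 0.127 0.078] [125.  29.]
block_mid 0.64 [ 0.584 -0.065  0.031] [178. 225.]
block_mid 0.63 [ 0.433 -0.031  0.042] [ 33. 199.]
{'clock': 1.5, 'joints': array([-0.108,  0.477,  0.022,  1.555, -0.011,  1.109, -0.083]), 'qvel': array([ 0.001,  0.   , -0.   ,  0.001,  0.002, -0.   ,  0.001]), 'tau': array([ -0.   , -59.632,   1.606, -28.154,   0.012,   0.002,  -0.   ]), 'tcp_pos': array([0.675, 0.   , 0.245]), 'orientation': array([2.221, 2.221, 0.   ]), 'contact_force': array([-0.323,  0.398, -0.553]), 'moment': array([-0.021, -0.018, -0.037]), 'grip_width': 0.08561145087831246}
```

View pics/a.png

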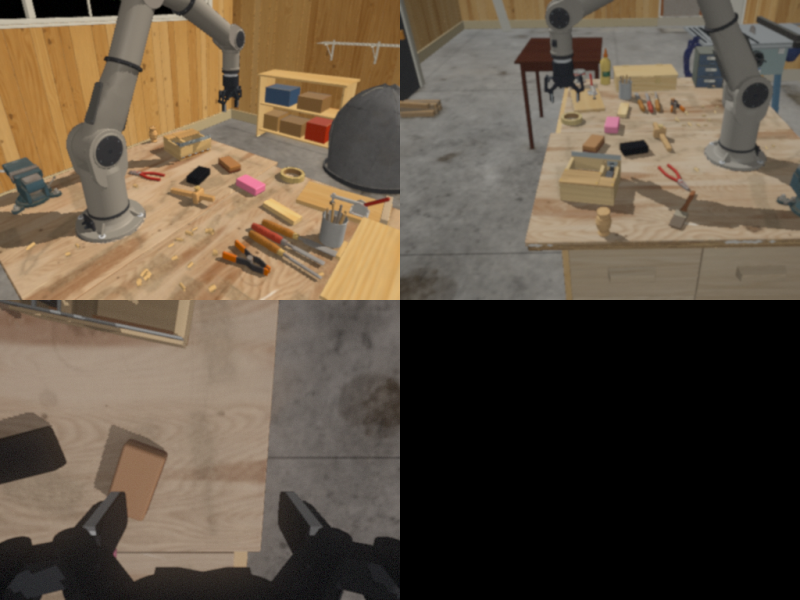

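The brown block is at (135,480) in the montage (wrist view). The black one at (25,445) and the pink one are look-alikes. The case doorway faces -y, with the gap on the robot's side. I'll look closer from above.

Call:
carry_out(
  offset=[
    [0.1,-0.25,-0.21],
    [0.1,-0.25,-0.21],
    [0.1,-0.25,-0.21],
    [0.1,-0.25,-0.21],
    [0.1,-0.25,-0.21],
    [0.1,-0.25,-0.21],
  ],
  turn=[
    [0,0,0],
    [0,0,0],
    [0,0,0],
    [0,0,0],
    [0,0,0],
    [0,0,0],
  ],
)

```text
clock: 2.1
tcp_pos: [0.5503, 0.0498, 0.3504]
orientation: [2.221, 2.221, 0.001]
contact_force: [0.1, 0.2, -0.8]
grip_width: 0.0851
```

Run:
```python
from h import *
np.set_printoptions(precision=3,suppress=True)
f=grab('wrist'); print(w(f,[0,0,0]),f['fx'])
for q in ['case','gap_mid','sill_mid','hook_pad','flap_edge','block_mid']:
    for d in look_for(q,'wrist')[:3]:
        X=w(f,d['xyz']);print(q,round(d['score'],2),X,pix(f,X).round())
cv2.imwrite('pics/b.png',cv2.cvtColor(cv2.resize(f['pixels'],(800,600),interpolation=cv2.INTER_CUBIC),cv2.COLOR_RGB2BGR))
import pickle; pickle.dump(f,open('b.pkl','wb'))
```

```text
[0.55  0.12  0.479] 325.9352003835075
case 0.59 [0.584 0.182 0.019] [285.  50.]
case 0.56 [ 0.575 -0.069  0.035] [276. 233.]
gap_mid 0.59 [0.587 0.183 0.018] [287.  50.]
sill_mid 0.85 [0.582 0.184 0.018] [283.  48.]
hook_pad 0.75 [0.517 0.198 0.06 ] [230.  30.]
flap_edge 0.7 [0.536 0.133 0.079] [247.  88.]
block_mid 0.96 [ 0.413 -0.031  0.037] [163. 209.]
block_mid 0.9 [ 0.496 -0.22   0.033] [225. 320.]
block_mid 0.74 [ 0.577 -0.073  0.034] [277. 235.]
```

View pics/b.png

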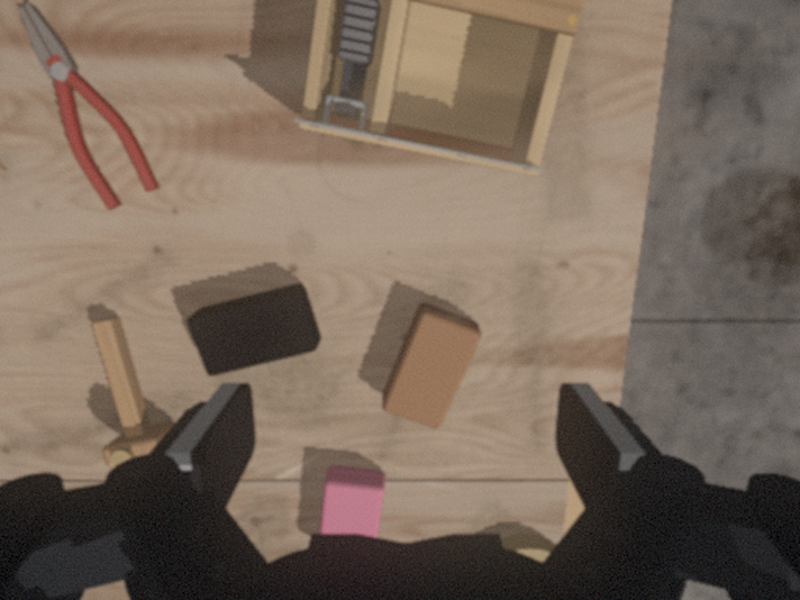

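```bash
cat >> h.py <<'E'
import os,json
def case():
    c=json.load(open('case.json')); return np.array(c[:2]),c[2]
def c2w(p):
    o,a=case(); return np.array([*(o+np.array([[np.cos(a),-np.sin(a)],[np.sin(a),np.cos(a)]])@np.array(p[:2])),p[2]])
def w2c(P):
    o,a=case(); return np.array([*(np.array([[np.cos(a),np.sin(a)],[-np.sin(a),np.cos(a)]])@(np.array(P[:2])-o)),P[2]])
E
python3 - <<'E'
from h import *
import pickle; f=pickle.load(open('b.pkl','rb'))
np.set_printoptions(precision=4,suppress=True)
L=ray(f,300*.64,122*.64,.095);R=ray(f,540*.64,169*.64,.095); print(L,R,np.linalg.norm(L-R))
d=(L-R)[:2]; a=np.arctan2(d[1],d[0])-np.pi/2; u=d/np.linalg.norm(d)  # case y dir
xd=np.array([u[1],-u[0]]); o=((L+R)/2)[:2]-u*26+xd*.003 if 0 else ((L+R)/2)[:2]-u*.026+xd*.003
a=np.arctan2(xd[1],xd[0]); json.dump([*o,a],open('case.json','w')); print(o,np.degrees(a))
im=cv2.resize(f['pixels'],(800,600),interpolation=cv2.INTER_CUBIC)[:,:,::-1].copy()
pts=[(92,55,80),(92,-55,80),(0,67,72),(0,55,72),(0,-55,72),(0,-67,72),(0,109,72),(0,119,72),(48,75,60),(48,101,60),(70,88,60),(0,-67,95),(0,119,95),(12,-55,20),(12,55,20)]
for p in pts:
    q=pix(f,c2w(np.array(p)/1000))/.64; cv2.circle(im,tuple(int(x) for x in q),3,(0,0,255),1)
# block top corners at 36mm
for u,v in [(424,305),(480,330),(385,408),(438,428)]: print(ray(f,u*.64,v*.64,.036), w2c(ray(f,u*.64,v*.64,.036)))
for d in outline_of('block_mid','wrist'):
    m=d['region'];print(d['score'],m.sum(),np.argwhere(m).mean(0)/.64)
cv2.imwrite('pics/c.png',cv2.resize(im[0:260,240:640],(800,520)))
print(c2w([.07,.088,.06]),r.get_obs()['tcp_pos'])
E
```

```text
[0.4758 0.143  0.095 ] [0.6493 0.1104 0.095 ] 0.17654787287003326
[0.5887 0.1249] 79.36086162072428
[ 0.5679 -0.0105  0.036 ] [-0.1368 -0.0046  0.036 ]
[ 0.6197 -0.0345  0.036 ] [-0.1509 -0.0599  0.036 ]
[ 0.5314 -0.1138  0.036 ] [-0.2451  0.0123  0.036 ]
[ 0.5828 -0.1354  0.036 ] [-0.2569 -0.0422  0.036 ]
0.66 3169 [364.8213 429.4346]
0.63 1643 [500.6001 350.8968]
0.6 3402 [329.6802 253.8736]
[0.5151 0.2099 0.06  ] [0.5502 0.0497 0.3496]
```

View pics/c.png

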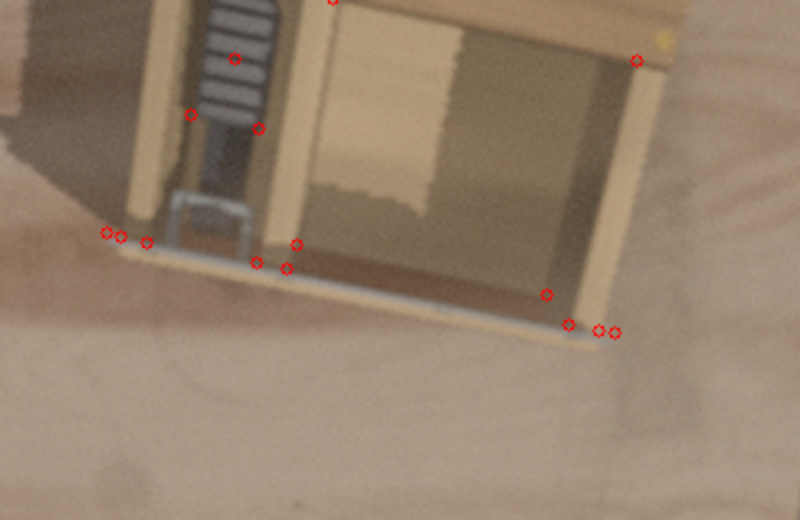

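Run:
```python
from h import *
np.set_printoptions(precision=4,suppress=True)
o,a=case(); o=o-.0015*np.array([-np.sin(a),np.cos(a)]); json.dump([*o,a],open('case.json','w'))
print(o,a,r.nose_length,r.get_obs()['tcp_pos'])
t=c2w([.068,.088,.11]); d=t-r.get_obs()['tcp_pos']; print(t,d, 'tool/0.5',d[1]/.5,d[0]/.5,-d[2]/.5,'turn z',-a/1.5)
```

```text
[0.5902 0.1246] 1.3851083325012419 0.014 [0.5502 0.0497 0.3496]
[0.5162 0.2077 0.11  ] [-0.034   0.1579 -0.2396] tool/0.5 0.3158321702401689 -0.06797853000469489 0.47918893730953416 turn z -0.9234055550008279
```

Call:
carry_out(
  offset=[
    [0.3,-0.07,0.3],
    [0.3,-0.07,0.3],
    [0.3,-0.07,0.3],
    [0.31,-0.07,0.35],
    [0.315,-0.068,0.35],
    [0.316,-0.068,0.35],
    [0.316,-0.068,0.35],
    [0.316,-0.068,0.35],
  ],
  turn=[
    [0,0,-0.7],
    [0,0,-0.7],
    [0,0,-0.7],
    [0,0,-0.7],
    [0,0,-0.7],
    [0,0,-0.7],
    [0,0,-0.7],
    [0,0,-0.7],
  ],
  hand=1,
)

```text
clock: 3.3
tcp_pos: [0.516, 0.2081, 0.1747]
orientation: [-0.806, -3.035, 0.0]
contact_force: [0.7, 0.0, -0.0]
grip_width: 0.0001
```

Call:
carry_out(
  offset=[
    [0,0,0.1],
    [0,0,0.129],
    [0,0,0.129],
    [0,0,0.129],
  ],
  turn=[
    [0,0,-0.223],
    [0,0,-0.223],
    [0,0,-0.223],
    [0,0,-0.223],
  ],
)

```text
clock: 3.7
tcp_pos: [0.5166, 0.208, 0.1113]
orientation: [0.3, 3.127, 0.001]
contact_force: [0.4, 0.5, 1.2]
grip_width: 0.0001
```

Run:
```python
from h import *
np.set_printoptions(precision=4,suppress=True)
s=r.get_obs(); print(s['tcp_pos'],w2c(s['tcp_pos']),s['orientation'],s['contact_force'],s['grip_width'])
print(Ro.from_rotvec(s['orientation']).as_matrix())
f=grab('wrist','d')
```

```text
[0.5166 0.208  0.1113] [0.0684 0.0877 0.1113] [0.3002 3.1269 0.0007] [0.3566 0.4845 1.1959] 0.00012442489384739322
[[-0.9817  0.1903  0.0004]
 [ 0.1903  0.9817  0.0004]
 [-0.0003  0.0005 -1.    ]]
```

View pics/d.png

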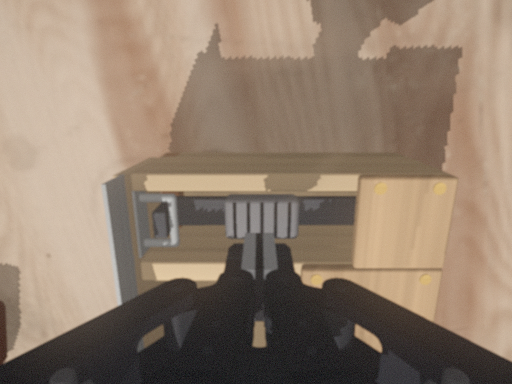

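Run:
```python
from h import *
np.set_printoptions(precision=4,suppress=True)
f=grab('wrist')
for p in [(70,88,60),(48,101,60),(92,101,60),(48,75,60),(92,75,60),(0,119,72),(0,109,72),(120,109,72),(120,67,72),(68.4,87.7,97.3)]: print(p,pix(f,c2w(np.array(p)/1000)).round())
```

```text
(70, 88, 60) [260. 221.]
(48, 101, 60) [222. 200.]
(92, 101, 60) [298. 200.]
(48, 75, 60) [224. 241.]
(92, 75, 60) [297. 241.]
(0, 119, 72) [128. 175.]
(0, 109, 72) [130. 193.]
(120, 109, 72) [353. 192.]
(120, 67, 72) [347. 262.]
(68.4, 87.7, 97.3) [257. 249.]
```

Call:
carry_out(
  offset=[
    [0,0,0.04],
    [0,0,0.07],
    [0,0,0.085],
    [0,0,0.095],
    [0,0,0.1],
    [0,0,0.102],
    [0,0,0.102],
    [0,0,0.102],
  ],
  turn=[
    [0,0,0],
    [0,0,0],
    [0,0,0],
    [0,0,0],
    [0,0,0],
    [0,0,0],
    [0,0,0],
    [0,0,0],
  ],
)

```text
clock: 4.6
tcp_pos: [0.5163, 0.2065, 0.0603]
orientation: [0.295, 3.128, -0.003]
contact_force: [-0.5, -5.1, 6.7]
grip_width: -0.0002
```

Call:
carry_out(
  offset=[
    [0,0,0],
    [0,0,0],
    [0,0,-0.1],
    [0,0,-0.16],
    [0,0,-0.16],
    [0,0,-0.16],
  ],
  turn=[
    [0,0,0],
    [0,0,0],
    [0,0,0],
    [0,0,0],
    [0,0,0],
    [0,0,0],
  ],
)

```text
clock: 5.2
tcp_pos: [0.5164, 0.2084, 0.1406]
orientation: [0.293, 3.126, 0.002]
contact_force: [-0.5, 0.5, -0.9]
grip_width: 0.0003
```

Run:
```python
from h import *
np.set_printoptions(precision=4,suppress=True)
s=r.get_obs(); print(s['tcp_pos'],w2c(s['tcp_pos']))
f=grab('wrist','e')
for th in (.05,.5,.7):
  for y in (119,-67): print(th,y,pix(f,c2w(np.array([-75*np.sin(th),y,20+75*np.cos(th)])/1000)).round())
d=c2w([-.005,.0,.1])-s['tcp_pos']; print(d, Ro.from_rotvec(s['orientation']).inv().apply(d)/.5)
```

```text
[0.5164 0.2084 0.1406] [0.0687 0.088  0.1406]
0.05 119 [125. 173.]
0.05 -67 [156. 431.]
0.5 119 [ 75. 170.]
0.5 -67 [115. 419.]
0.7 119 [ 62. 167.]
0.7 -67 [104. 409.]
[ 0.0728 -0.0887 -0.0406] [-0.176  -0.1473  0.0813]
```

View pics/e.png

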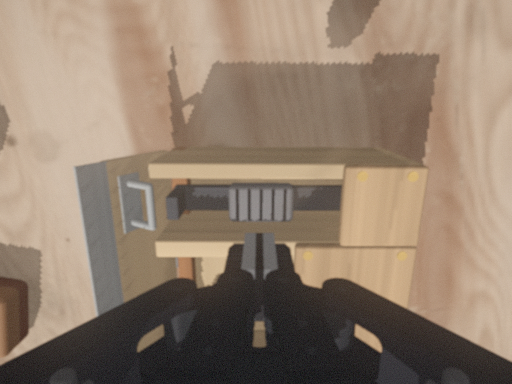

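Call:
carry_out(
  offset=[
    [-0.09,-0.06,0],
    [-0.176,-0.127,0],
    [-0.176,-0.127,0],
    [-0.176,-0.127,0],
    [-0.176,-0.127,0.06],
    [-0.176,-0.127,0.12],
    [-0.176,-0.127,0.153],
    [-0.176,-0.127,0.153],
  ],
  turn=[
    [0,0,0],
    [0,0,0],
    [0,0,0],
    [0,0,0],
    [0,0,0],
    [0,0,0],
    [0,0,0],
    [0,0,0],
  ],
)

```text
clock: 6.05
tcp_pos: [0.5877, 0.1302, 0.0605]
orientation: [-0.288, -3.122, 0.002]
contact_force: [-0.7, 0.3, -0.7]
grip_width: 0.0001
```

Call:
carry_out(
  offset=[
    [0,-0.025,-0.002],
    [0,-0.05,-0.004],
    [0,-0.07,0.003],
    [0,-0.09,0.01],
    [0,-0.102,0.023],
    [0,-0.114,0.036],
    [0,-0.118,0.048],
    [0,-0.118,0.06],
  ],
  turn=[
    [0,0,0],
    [0,0,0],
    [0,0,0],
    [0,0,0],
    [0,0,0],
    [0,0,0],
    [0,0,0],
    [0,0,0],
  ],
)

```text
clock: 6.85
tcp_pos: [0.5795, 0.0705, 0.0325]
orientation: [-0.293, -3.127, 0.001]
contact_force: [0.5, -0.6, 1.4]
grip_width: -0.0001
```

Call:
carry_out(
  offset=[
    [0,0.002,0.01],
    [0,0.008,0.018],
    [0,0.008,0.024],
    [0,0.008,0.028],
    [0,0.008,0.028],
    [0,0.008,0.028],
  ],
  turn=[
    [0,0,0],
    [0,0,0],
    [0,0,0],
    [0,0,0],
    [0,0,0],
    [0,0,0],
  ],
)

```text
clock: 7.45
tcp_pos: [0.5806, 0.0762, 0.0211]
orientation: [0.291, 3.128, 0.0]
contact_force: [-7.4, -1.0, 20.1]
grip_width: 0.0003
```

Run:
```python
from h import *
s=r.get_obs(); print(w2c(s['tcp_pos']),s['contact_force'])
```

```text
[-0.04927092  0.00047327  0.02113472] [-7.37618832 -0.954087   20.14250227]
```

Call:
carry_out(
  offset=[
    [0,0,-0.1],
    [0,0,-0.2],
    [-0.02,-0.08,-0.3],
    [-0.04,-0.16,-0.4],
    [-0.06,-0.26,-0.45],
    [-0.06,-0.367,-0.458],
    [-0.06,-0.367,-0.458],
    [-0.06,-0.367,-0.458],
  ],
  turn=[
    [0,0,0],
    [0,0,0.1],
    [0,0,0.2],
    [0,0,0.3],
    [0,0,0.4],
    [0,0,0.5],
    [0,0,0.6],
    [0,0,0.6],
  ],
  hand=0,
)

```text
clock: 8.25
tcp_pos: [0.5759, -0.1171, 0.2501]
orientation: [1.638, 2.676, -0.002]
contact_force: [0.1, -0.3, -0.6]
grip_width: 0.0856
```

Call:
carry_out(
  offset=[
    [0,0,0],
    [0,0,0],
    [0,0,0],
    [0,0,0],
    [0,0,0],
    [0,0,0],
    [0,0,0],
    [0,0,0],
  ],
  turn=[
    [0,0,0.1],
    [0,0,0.2],
    [0,0,0.3],
    [0,0,0.4],
    [0,0,0.5],
    [0,0,0.55],
    [0,0,0.55],
    [0,0,0.55],
  ],
)

```text
clock: 9.05
tcp_pos: [0.5761, -0.1096, 0.248]
orientation: [-2.562, -1.818, 0.0]
contact_force: [0.1, -0.7, -0.8]
grip_width: 0.0853
```

Run:
```python
from h import *
np.set_printoptions(precision=4,suppress=True)
s=r.get_obs(); print(s['tcp_pos']); R=Ro.from_rotvec(s['orientation']).as_matrix(); print(R)
f=grab('wrist')
import pickle; pickle.dump(f,open('f.pkl','wb'))
for d in outline_of('block_mid','wrist')[:3]:
    m=d['region'].astype(np.uint8); c=max(cv2.findContours(m,0,2)[0],key=cv2.contourArea); print(d['score'],m.sum(),cv2.minAreaRect(c))
im=cv2.resize(f['pixels'],(800,600),interpolation=cv2.INTER_CUBIC)[:,:,::-1].copy()
th=1.85
for p in [(-75*np.sin(th),119,20+75*np.cos(th)),(-75*np.sin(th),-67,20+75*np.cos(th)),(0,-67,20),(0,55,20),(0,-55,20)]:
    q=pix(f,c2w(np.array(p)/1000))/.64; cv2.circle(im,tuple(int(x) for x in q),4,(0,0,255),1)
cv2.imwrite('pics/f.png',im)
```

```text
[ 0.5761 -0.1096  0.248 ]
[[ 0.3301  0.9439 -0.0004]
 [ 0.9439 -0.3301  0.0003]
 [ 0.0002 -0.0005 -1.    ]]
0.81 4741 ((232.4398956298828, 294.3938293457031), (91.87852478027344, 55.03996658325195), 76.4295654296875)
0.66 6220 ((248.5, 138.0), (106.0, 61.0), 90.0)
0.57 6629 ((93.31622314453125, 155.99729919433594), (65.21353912353516, 107.70894622802734), 53.97262954711914)
```

View pics/f.png

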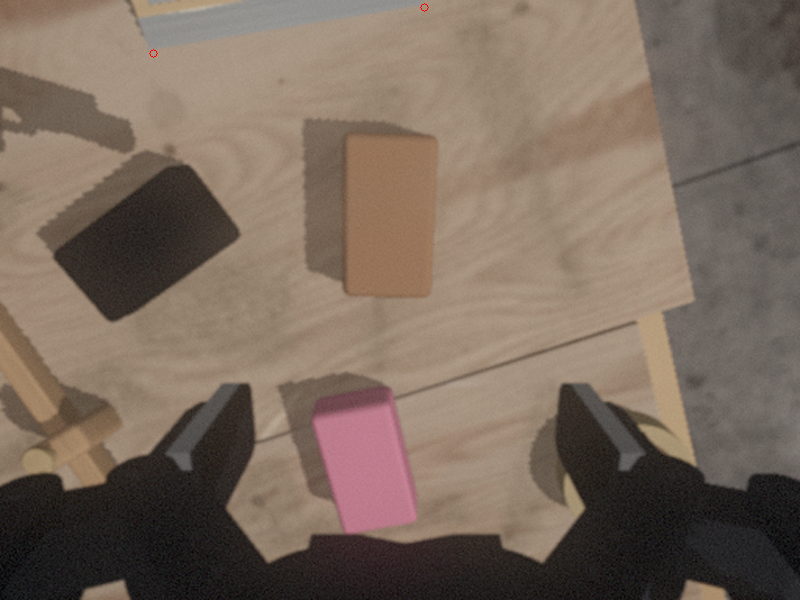

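Run:
```python
from h import *
import pickle; f=pickle.load(open('f.pkl','rb'))
np.set_printoptions(precision=4,suppress=True)
c=np.mean([ray(f,u*.64,v*.64,.036) for u,v in [(345,134),(437,136),(346,296),(431,296)]],0); print(c,w2c(c))
s=r.get_obs(); R=Ro.from_rotvec(s['orientation'])
t=np.array([c[0],c[1],.020]); print('grip',R.inv().apply(t-s['tcp_pos'])/.5)
g=c2w([-.145,0,.026]); d=g-t; print('place',R.inv().apply(d)/.5)
```

```text
[ 0.576  -0.0782  0.036 ] [-0.2019 -0.0235  0.036 ]
grip [ 0.0601 -0.0212  0.4563]
place [ 0.1053 -0.0638 -0.012 ]
```

Call:
carry_out(
  offset=[
    [0.06,-0.021,0.09],
    [0.06,-0.021,0.18],
    [0.06,-0.021,0.27],
    [0.06,-0.021,0.36],
    [0.06,-0.021,0.42],
    [0.06,-0.021,0.456],
    [0.06,-0.021,0.456],
  ],
  turn=[
    [0,0,0],
    [0,0,0],
    [0,0,0],
    [0,0,0],
    [0,0,0],
    [0,0,0],
    [0,0,0],
  ],
)

```text
clock: 9.85
tcp_pos: [0.5741, -0.0785, 0.0176]
orientation: [-2.562, -1.813, 0.006]
contact_force: [0.1, 0.5, 0.5]
grip_width: 0.0852
```

Call:
carry_out(
  offset=[
    [0,0,0],
    [0,0,0],
    [0,0,0],
    [0,0,0],
    [0,0,0],
    [0,0,0],
    [0,0,-0.012],
    [0,0,-0.012],
  ],
  turn=[
    [0,0,0],
    [0,0,0],
    [0,0,0],
    [0,0,0],
    [0,0,0],
    [0,0,0],
    [0,0,0],
    [0,0,0],
  ],
  hand=1,
  force=25,
)

```text
clock: 10.65
tcp_pos: [0.5766, -0.0789, 0.0272]
orientation: [2.565, 1.812, 0.002]
contact_force: [0.7, 0.1, -1.3]
grip_width: 0.0617
```

Gripped at 62 mm. I'll carry it to the ramp foot, square it and set it down.

Call:
carry_out(
  offset=[
    [0.04,-0.02,0],
    [0.08,-0.045,0],
    [0.105,-0.064,0],
    [0.105,-0.064,0],
    [0.105,-0.064,0.01],
    [0.105,-0.064,0.01],
  ],
  turn=[
    [0,0,-0.05],
    [0,0,-0.1],
    [0,0,-0.1],
    [0,0,-0.1],
    [0,0,-0.1],
    [0,0,-0.1],
  ],
)

```text
clock: 11.25
tcp_pos: [0.5639, -0.0186, 0.0213]
orientation: [2.423, 1.999, 0.001]
contact_force: [0.3, 1.2, 2.3]
grip_width: 0.0616
```

Call:
carry_out(
  offset=[
    [0,0,0],
    [0,0,0],
    [0,0,0],
    [0,0,0],
    [0,0,-0.07],
    [0,0,-0.15],
    [0,0,-0.15],
  ],
  turn=[
    [0,0,0],
    [0,0,0],
    [0,0,0],
    [0,0,0],
    [0,0,0],
    [0,0,0],
    [0,0,0],
  ],
  hand=0,
)

```text
clock: 11.95
tcp_pos: [0.5671, -0.0189, 0.101]
orientation: [2.419, 1.996, 0.011]
contact_force: [1.4, 1.1, 0.2]
grip_width: 0.0855
```

Run:
```python
from h import *
np.set_printoptions(precision=4,suppress=True)
s=r.get_obs(); p=s['tcp_pos']; R=Ro.from_rotvec(s['orientation']); print(p,w2c(p),s['grip_width']); print(R.as_matrix())
for q in ([-.23,0,p[2]],): print(R.inv().apply(c2w(q)-p)/.5)
```

```text
[ 0.5671 -0.0189  0.101 ] [-0.1452 -0.0038  0.101 ] 0.08553102627032552
[[ 0.19    0.9817  0.0087]
 [ 0.9818 -0.19    0.0004]
 [ 0.0021  0.0085 -1.    ]]
[-0.1696 -0.0066 -0.0004]
```

Call:
carry_out(
  offset=[
    [-0.09,-0.007,0],
    [-0.17,-0.007,0],
    [-0.17,-0.007,0],
    [-0.17,-0.007,0.08],
    [-0.17,-0.007,0.13],
    [-0.17,-0.007,0.158],
    [-0.17,-0.007,0.158],
  ],
  turn=[
    [0,0,0],
    [0,0,0],
    [0,0,0],
    [0,0,0],
    [0,0,0],
    [0,0,0],
    [0,0,0],
  ],
  hand=0.55,
)

```text
clock: 12.65
tcp_pos: [0.5426, -0.1011, 0.0154]
orientation: [-2.42, -1.999, 0.004]
contact_force: [-0.6, -0.7, -1.0]
grip_width: 0.0385
```

Call:
carry_out(
  offset=[
    [0.025,0,0],
    [0.045,0,0],
    [0.065,0,0],
    [0.085,0,0],
    [0.105,0,0],
    [0.125,0,0],
    [0.145,0,0],
    [0.165,0,0],
  ],
  turn=[
    [0,0,0],
    [0,0,0],
    [0,0,0],
    [0,0,0],
    [0,0,0],
    [0,0,0],
    [0,0,0],
    [0,0,0],
  ],
)

```text
clock: 13.45
tcp_pos: [0.5598, -0.0197, 0.0174]
orientation: [2.423, 2.0, -0.0]
contact_force: [0.4, -1.6, 1.9]
grip_width: 0.0386
```

Run:
```python
from h import *
np.set_printoptions(precision=4,suppress=True)
s=r.get_obs(); p=s['tcp_pos']; print(p,w2c(p),s['contact_force'],s['grip_width'])
f=grab('wrist');g=grab('side'); X=pix(g,c2w([-.05,0,.02])).astype(int); print(X)
h=g['pixels'][X[1]-60:X[1]+60,X[0]-80:X[0]+80]
im=np.hstack([cv2.resize(f['pixels'],(400,300)),cv2.resize(h,(400,300),interpolation=cv2.INTER_CUBIC)])
cv2.imwrite('pics/g.png',im[:,:,::-1])
```

```text
[ 0.5598 -0.0197  0.0174] [-0.1474  0.0032  0.0174] [ 0.3672 -1.6101  1.91  ] 0.03864741558977665
[244 207]
```

View pics/g.png

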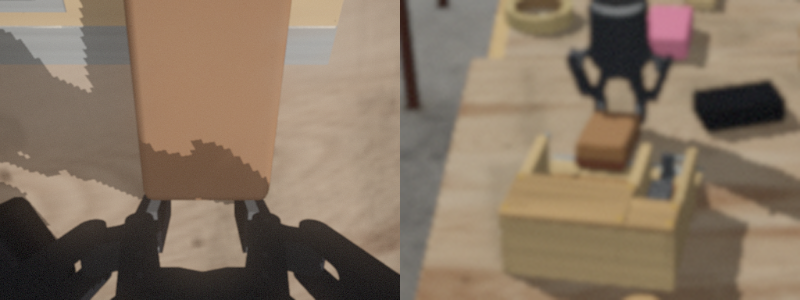

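Call:
carry_out(
  offset=[
    [0.015,0,-0.005],
    [0.03,0,-0.008],
    [0.045,0,-0.01],
    [0.06,0,-0.01],
    [0.075,0,-0.01],
    [0.09,0,-0.01],
    [0.105,0,-0.012],
    [0.12,0,-0.016],
  ],
  turn=[
    [0,0,0],
    [0,0,0],
    [0,0,0],
    [0,0,0],
    [0,0,0],
    [0,0,0],
    [0,0,0],
    [0,0,0],
  ],
)

```text
clock: 14.35
tcp_pos: [0.5709, 0.0392, 0.0252]
orientation: [-2.422, -2.0, 0.0]
contact_force: [-0.2, -1.2, 0.2]
grip_width: 0.0389
```

Call:
carry_out(
  offset=[
    [0.02,0,-0.004],
    [0.04,0,-0.01],
    [0.06,0,-0.016],
    [0.08,0,-0.021],
    [0.1,0,-0.026],
    [0.12,0,-0.026],
    [0.14,0,-0.026],
    [0.16,0,-0.026],
  ],
  turn=[
    [0,0,0],
    [0,0,0],
    [0,0,0],
    [0,0,0],
    [0,0,0],
    [0,0,0],
    [0,0,0],
    [0,0,0],
  ],
)

```text
clock: 15.15
tcp_pos: [0.5861, 0.118, 0.0381]
orientation: [-2.422, -2.0, 0.0]
contact_force: [0.1, -0.9, -0.5]
grip_width: 0.0385
```

Run:
```python
from h import *
np.set_printoptions(precision=4,suppress=True)
s=r.get_obs(); p=s['tcp_pos']; print(p,w2c(p),s['contact_force'],s['grip_width'])
f=grab('wrist');g=grab('side'); X=pix(g,c2w([-.05,0,.02])).astype(int)
h=g['pixels'][X[1]-60:X[1]+60,X[0]-80:X[0]+80]
im=np.hstack([cv2.resize(f['pixels'],(400,300)),cv2.resize(h,(400,300),interpolation=cv2.INTER_CUBIC)])
cv2.imwrite('pics/h.png',im[:,:,::-1])
```

```text
[0.5861 0.118  0.0381] [-0.0072  0.0028  0.0381] [ 0.1216 -0.9489 -0.4549] 0.038489291611661695
```

View pics/h.png

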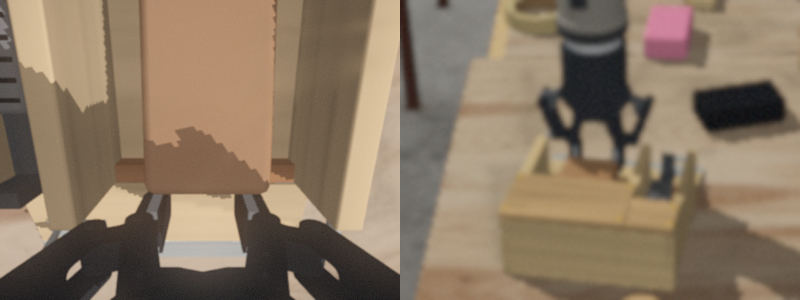

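Call:
carry_out(
  offset=[
    [0.02,0,0],
    [0.04,0,0],
    [0.056,0,0],
    [0.056,0,0],
    [0.056,0,0],
    [0.02,0,-0.02],
    [0,0,-0.06],
    [0,0,-0.12],
  ],
  turn=[
    [0,0,0],
    [0,0,0],
    [0,0,0],
    [0,0,0],
    [0,0,0],
    [0,0,0],
    [0,0,0],
    [0,0,0],
  ],
)

```text
clock: 16.05
tcp_pos: [0.5844, 0.112, 0.098]
orientation: [2.427, 1.995, -0.008]
contact_force: [0.3, -0.3, -0.3]
grip_width: 0.0385
```

Call:
carry_out(
  offset=[
    [-0.02,0,-0.1],
    [-0.06,0,-0.2],
    [-0.1,0,-0.3],
    [-0.1,0,-0.36],
    [-0.1,0,-0.36],
  ],
  turn=[
    [0,0,0],
    [0,0,0],
    [0,0,0],
    [0,0,0],
    [0,0,0],
  ],
)

```text
clock: 16.55
tcp_pos: [0.5792, 0.0647, 0.2853]
orientation: [2.423, 1.991, 0.015]
contact_force: [0.6, 0.1, -0.4]
grip_width: 0.0387
```

Run:
```python
from h import *
np.set_printoptions(precision=4,suppress=True)
s=r.get_obs(); p=s['tcp_pos']; print(p,w2c(p),s['contact_force'])
f=grab('wrist')
im=cv2.resize(f['pixels'],(800,600),interpolation=cv2.INTER_CUBIC)[:,:,::-1].copy()
for q in [(30,-31,42),(30,32,42),(-72,119,0),(-72,-67,0)]:
    print(q,pix(f,c2w(np.array(q)/1000))/.64); cv2.circle(im,tuple(int(x) for x in pix(f,c2w(np.array(q)/1000))/.64),4,(0,0,255),1)
cv2.imwrite('pics/i.png',im)
import pickle; pickle.dump(f,open('i.pkl','wb'))
```

```text
[0.5792 0.0647 0.2853] [-0.0609 -0.0003  0.2853] [ 0.5828  0.1047 -0.3722]
(30, -31, 42) [444.4258 125.3685]
(30, 32, 42) [353.4846 126.3057]
(-72, 119, 0) [256.9637 260.9174]
(-72, -67, 0) [482.2538 258.1779]
```

View pics/i.png

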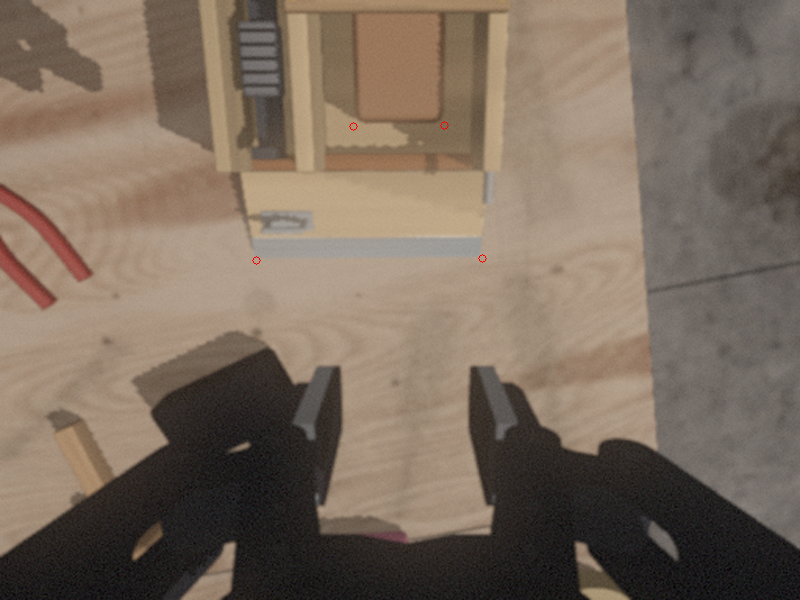

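```bash
python3 -c "
from h import *
s=r.get_obs();print(s['clock'],s['qvel'].round(3),s['contact_force']); print(r.hand_in())"
```

```text
16.6 [-0.012  0.054 -0.019  0.06  -0.003 -0.019 -0.005] [-1.10384936  0.01984424 -0.67220014]
the job is handed in; nothing more can be done
None
```

The block is in the case and the job is handed in at 16.6 s. No verdict came back.

**What I did:**
- Pressed the hook down about 14 mm with the closed fingertips, and the flap sprang ajar.
- Swept the flap down onto the bench, ending with about 20 N on it.
- Gripped the brown block, lifted it about 10 mm and set it square in front of the ramp.
- Pushed it up the flap and over the sill with the half-open fingers, then backed off and up.

**Last checks, from the wrist picture:**
- The block's rear edge is at about x = 33 mm in the case frame, well behind the sill. That puts its centre near x = 89 mm, inside the 55 to 115 mm limit, and close to y = 0.
- The flap lies fully down on the bench.
- The gripper is well clear above, with no contact force.
- The black and pink look-alikes were never touched. The tape and the turned foot were not approached, but I did not measure them again at the end.

**Not measured or slightly off:**
- I judged that the block lies flat from its position behind the sill and its outline; I did not measure its tilt. I also did not measure the tilt while it rode up the flap.
- When I first fitted the case position, the flap measured about 177 mm wide instead of 186. Later overlays agreed to about 2–4 mm.

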